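Weigh the spray starch can on the counter balance and sort it as full or spent

TASK

Nobody can see how much is left in the spray starch can: stand it gently on the balance pan, let go, then nudge the sliding weight along the beam with closed fingertips, lightly and without clamping it, until the beam rests level with the hand off. If the sliding weight then sits farther from the pivot than the index posts the can is full enough: stand it upright in the round stand; if it sits nearer the pivot, stand it upright in the square empties tray. Leave the sliding weight out on the beam as the record, and leave the soap bar, tape measure and spare knob alone.

Things in the scene. Friction and masses are not known exactly. Their poses are not given: they have to be found in the camera images.
- starch_can: the spray starch can itself (dark blue, upright, 52 mm diameter, 161 mm tall); origin at the centre of its underside, z up its axis. Its weight is unknown, about 100 to 240 g.
- can_center (a point): centre of the can, on its axis, 80.5 mm above its underside; the can stands on the worktop at the start, and may be gripped round its body or cap up to 45 mm above this point
- balance: counter balance, fixed: grey foot 85 x 130 x 14 mm, two cheeks 82 mm high; origin on the worktop under the pivot, which is 70 mm up. y runs along the beam: pan at -y, 110 mm from the pivot, sliding weight on the +y arm. A round black tare weight 40 mm from the pivot on the pan side tops out at 88 mm. Never load any of it with more than 8 N from the fingers.
- beam (a joint): tilt of the beam, rad: 0 level, positive with the pan down, stops at -0.09 and +0.09; near 0 with the pan empty at the start. Released, it settles in about half a second, its tilt proportional to the imbalance: moving the sliding weight 1 mm outward lowers this value by about 0.0045 with a can on the pan (between the stops). Level means within 0.02.
- rider (a joint): place of the sliding weight, m: 0 at its inner end, 50 mm from the pivot, growing outward to 0.108 at the end stop. The index posts, two slim steel posts on the beam either side of the track (22 mm above it, out of the way), are at 0.065. Starts at 0 to 0.006; cans balance at about 0.04 to 0.09. Slides stiffly (1.2 N, plus 40 N per m/s) and stays where left, also when the beam tips.
- rider_plate (a point): centre of the sliding weight's upright thumb plate (34 mm across the beam, 6 mm thick along the beam, reaching 20 mm above and 22 mm below this point, where the brass block, 22 mm long, begins). 36 mm above the beam's centre line; it rises and sinks with the beam. Push the plate's face with shut fingertips a few mm below this point. It is a 300 g brass weight, not to be clamped.
- pan_top (a point): centre of the pan's floor, where the can is to stand: steel pan 84 mm across inside with a 3 mm rim above the floor; it is part of the beam, tilts with it and goes 10 mm up or down from its level height of 44 mm above the worktop. A load of 1 N or so pushes it down to its stop; the can leans safely with it. Set the can down gently (under 15 N; gripping and letting go count too).
- stand_floor (a point): centre of the floor of the round white stand for cans in use, fixed: bore 66 mm across, outside 76 mm, rim 30 mm above the worktop, floor 6 mm above the worktop
- tray_floor (a point): centre of the floor of the square white empties tray, fixed: 110 mm square outside, walls 4 mm thick and 40 mm high from the worktop, floor 4 mm above the worktop; x and y axes along its sides
- soap_bar: bystander: block of laundry soap 80 x 98 x 30 mm, origin under its centre
- tape_measure: bystander: pocket tape measure 64 x 56 x 53 mm, origin under its centre
- spare_knob: bystander: spare dryer knob 52 mm across, 23 mm high, origin under its centre
There are look-alikes about, which are no part of the job. What is shaped like the starch_can but red is not meant.

How it is judged:
On the way, in this order (a step that is already met when the one before it is completed fails the run):
1. the can stands on the pan, let go (horizontal distance between starch_can and pan_top below 0.022 m and contact force between starch_can and balance above 0.3 N and angle between starch_can's own z axis and vertical below 0.2 rad and contact force between the fingers and starch_can below 0.05 N and contact force between the fingers and balance below 0.05 N), for 0.3 s.
2. with the can on the pan and the hand off, the sliding weight holds the beam level and still (all of step 1 and value of joint beam between -0.02 and 0.02 rad and velocity of joint beam between -0.03 and 0.03 rad/s), for 0.4 s.
At the end, for the whole second after the job is handed in: The can stands upright (within 0.08 rad), at rest, released: on the floor of the round stand if the sliding weight lies beyond the index posts (rider over 0.065), of the square tray if nearer the pivot; within 4 mm of the posts either counts. Rider over 0.03 (((horizontal distance between starch_can and stand_floor below 0.012 m and z of starch_can in the frame of stand_floor below 0.004 m and value of joint rider above 0.061 m) or (x of starch_can in the frame of tray_floor between -0.032 and 0.032 m and y of starch_can in the frame of tray_floor between -0.032 and 0.032 m and z of starch_can in the frame of tray_floor below 0.004 m and value of joint rider below 0.069 m)) and value of joint rider above 0.03 m and angle between starch_can's own z axis and vertical below 0.08 rad and linear speed of starch_can below 0.02 m/s and contact force between the fingers and starch_can below 0.05 N and contact force between the fingers and balance below 0.05 N); the robot touches nothing.
It fails at once if the fingers load the balance or its sliding weight with more than 8 N (contact force between the fingers and balance above 8 N).
It fails at once if the can is pressed or dropped on the balance with more than 15 N (contact force between starch_can and balance above 15 N).
It fails at once if the can is tipped over (angle between starch_can's own z axis and vertical above 0.6 rad).
It fails at once if a bystander is moved more than 20 mm (distance of any of soap_bar, tape_measure, spare_knob from where it was at the start of the episode above 0.02 m).
It also fails if it takes over 72 s, if anything falls off the work surface, if the arm or the gripper's body presses on something with over 40 N, if the wrist force passes 120 N, or if a joint passes its speed limit or range.

ROBOT

A 6-joint arm with a two-finger parallel gripper is mounted at the origin on a cart in front of the work surface, level with it; the furniture and walls round the work are solid. World frame = base frame: x ahead of the robot, y to its left, z up, the work surface at z = 0. Lengths are in m, angles in rad, forces in N, time in s.
With the tool pointing down it reaches from about 0.275 to 0.975 m from the base axis. Payload 8.4 kg.
Tool frame: the origin (TCP) lies at the very end of the fingers, on their centre line; the grasp point (between the pads) lies 19 mm behind it; z points along the fingers, y is the line along which they close (so a half turn about z gives the same grasp; the last joint's range is limited). The gripper opens to 92 mm and grips with 3 to 60 N. Pads are 20 mm wide; open, the fingers measure 128 mm over their backs; the gripper's body (75 mm by 189 mm) begins 69 mm behind the grasp point.
Start: joints at [-1.243, 0.353, 1.633, -0, 1.155, -0.002], TCP at [0.202, -0.591, 0.215] pointing down, gripper open.
Joint ranges: [-2.63, 2.63], [-0.92, 2.1], [0.06, 2.66], [-1.3, 4.44], [0, 2.69], [-3.02, 3.02]. Speed limits (rad/s): [2.22, 2.22, 2.79, 3.14, 3.14, 3.14].

INTERFACE

Orientations are given as a unit quaternion [x, y, z, w].
In Python, from rig import robot gives the robot as it stands.
- The arm moves only by the tool step_arm, never from a script. Its argument "targets" is a list of rows, each an object of numbers: "dx", "dy", "dz": the shift along the tool's x, y, z in mm; "yaw": the turn about the tool's z in rad. A call has 1 to 12 rows; each row is the pose to reach, as a shift and turn from the pose commanded when the call began, along the tool's axes at that moment; what a row does not reach only later rows make up. A row lasts 1/12 s, in which the tool goes at most 41.7 mm and 7.16 degrees, less where a joint would pass 70% of its speed; a pose out of reach is approached as far as the arm can. A call with a gripper value outside its range is refused whole. "grip" is the closure in counts, from 0 (fully open) to 255 (shut), set as the call begins (left out, the last holds). The fingers move at their own pace and stop on an object; "force" is the grip in N (left out, the last holds). Time passes only in rows, so rows that repeat a pose let the fingers close. It gives the time, the measured TCP pose, the force, the opening and the grip force at its end, in the units of the state.
- robot.get_state(): the state, without advancing time (a new reading comes with each control period).
- robot.get_image(name): name is "scene" or "side" or "wrist"; returns a dict with "color" (420x560x3 uint8, blue, green, red), "fx", "fy", "cx", "cy" (pixels), "world_from_camera" (4x4, takes a point from camera to world coordinates); the wrist camera has in their place "T_tool_cam" (4x4, takes a point from camera to tool coordinates, whose origin is the TCP and whose axes are the flange's). Camera axes: x right, y up, looking along -z (the intrinsics and any distortion apply to the point x, -y, -z); pixel columns grow to the right and rows downward; lengths in m; the calibration is good to about 2 mm. A picture is of the moment at which its call begins: read the wrist's pose just before it. There is no depth.
- robot.hand_in(): hands the job in; it is judged then, once.
Trained networks look in a picture, given as the dict that the camera call returned (one of the last four; its "shot" number tells which), for a name from the list of things; names that differ only in an ending like _2 or _b are one class to them, and where a whole thing is asked for, a point or a joint stands for the part that bears it (a point fixed in the world has none). Each returns a list of dicts, best first, with "p" (0 to 1); they miss things now and then, are a little off and sometimes report something else, mostly with a low value. They report only what shows in the picture. A call takes as long as a camera call. They do not tell look-alikes from the thing itself.
- robot.look_for(picture, target): "centre" ([x, y, z] in m, in world coordinates, good to about 4 mm: the middle of the surface that is visible of it).
- robot.spot_point(picture, target): "centre" ([x, y, z] in m, in world coordinates, good to about 4 mm: a listed point, or the origin of a listed thing).
The state is a dict: "time_s": time; "joint_pos": joint angles; "joint_velocities": joint speeds; "tau": joint torques, N m; "tcp_pos": TCP position; "tool_rot": TCP orientation; "ft_force": force on the tool from outside, world axes, zero at the start; "wrist_torque": the same for the moment, N m; "finger_gap": finger opening in m; "grip_force": force on a finger pad.
Only numpy, scipy, OpenCV 4.12 (cv2) and the standard library are available. Lean on these libraries where they do the work, as an engineer would, in place of code of your own. Each camera call takes 0.05 s, during which the arm holds its last target. There are 200 camera calls.

## Working session

There is one attempt and no reset: what is moved stays moved. The work goes in short steps, Python scripts to look and compute and a tool call to move; the robot and the scene stay as the last step left them, time stands still between calls to the robot, and variables do not carry over. Pictures are saved under pics/ and viewed, at most 10 in all, crops included, and the job is handed in when it is done.

Besides the shell and the picture viewer there is one more tool, called after ">>>" by a JSON object that holds its "name" and its "arguments". step_arm: Moves the arm, as the interface text tells. Its arguments: {"type":"object","properties":{"targets":{"type":"array"},"grip":{"type":"number"},"force":{"type":"number"}},"required":["targets"]}

```bash
mkdir -p pics; cat > h.py <<'E'
from rig import robot
import numpy as np, cv2
from scipy.spatial.transform import Rotation as R
def st():
    s=robot.get_state(); print('t',round(s['time_s'],2),'tcp',np.round(s['tcp_pos'],4),'gap',round(s['finger_gap'],4),'gf',round(s['grip_force'],2),'F',np.round(s['ft_force'],2)); return s
def loc(p,s=None):
    "world point -> tool frame mm"
    s=s or robot.get_state(); return np.round(R.from_quat(s['tool_rot']).inv().apply(np.array(p)-s['tcp_pos'])*1000,1)
def px(im,p):
    c=np.linalg.inv(im['world_from_camera'])@np.r_[p,1]; return im['cx']+im['fx']*c[0]/-c[2], im['cy']-im['fy']*c[1]/-c[2]
E
python3 - <<'E'
from h import *
s=st(); print(R.from_quat(s['tool_rot']).as_matrix().round(3))
a=robot.get_image('scene'); b=robot.get_image('side')
cv2.imwrite('pics/scene.png',a['color']); cv2.imwrite('pics/side.png',b['color'])
for n,im in(('scene',a),('side',b)):
    print(n,im['fx'],np.round(im['world_from_camera'],3).tolist())
    for t in ['can_center','balance','rider_plate','pan_top','stand_floor','tray_floor','soap_bar','tape_measure','spare_knob']:
        print(t,[(np.round(d['centre'],3).tolist(),round(d['p'],2)) for d in robot.spot_point(im,t)][:3])
E
```

```text
t 0.0 tcp [ 0.2023 -0.5909  0.2139] gap 0.0921 gf 0.0 F [-0.35  0.62 -0.36]
[[ 0.946  0.324 -0.   ]
 [ 0.324 -0.946  0.001]
 [-0.    -0.001 -1.   ]]
scene 543.5547580779736 [[-0.305, 0.555, -0.774, -0.757], [-0.952, -0.171, 0.252, 0.389], [0.007, 0.814, 0.581, 0.998], [0.0, 0.0, 0.0, 1.0]]
can_center [([0.344, -0.308, 0.083], 0.75), ([0.439, -0.306, 0.083], 0.72), ([0.528, -0.356, 0.082], 0.64)]
balance [([0.571, -0.004, 0.002], 0.77)]
rider_plate [([0.579, 0.045, 0.103], 0.63)]
pan_top [([0.444, -0.306, -0.001], 0.63)]
stand_floor [([0.452, 0.26, 0.007], 0.94)]
tray_floor []
soap_bar [([0.608, 0.303, 0.001], 0.59)]
tape_measure [([0.617, -0.342, 0.002], 0.65)]
spare_knob [([0.44, 0.114, 0.001], 0.46), ([0.607, 0.3, 0.003], 0.31)]
side 436.1444290727886 [[-0.973, 0.194, -0.127, 0.361], [-0.231, -0.808, 0.541, 0.568], [0.003, 0.556, 0.831, 0.974], [0.0, 0.0, 0.0, 1.0]]
can_center [([0.348, -0.31, 0.081], 0.81), ([0.44, -0.31, 0.079], 0.79), ([0.528, -0.355, 0.078], 0.65)]
balance [([0.554, -0.116, 0.043], 0.64), ([0.571, -0.008, 0.002], 0.56)]
rider_plate [([0.577, 0.053, 0.11], 0.51), ([0.569, -0.007, 0.0], 0.25)]
pan_top [([0.557, -0.114, 0.046], 0.62)]
stand_floor [([0.62, -0.34, 0.001], 0.58), ([0.448, 0.261, 0.005], 0.57)]
tray_floor [([0.44, -0.037, 0.006], 0.94)]
soap_bar [([0.605, 0.301, 0.001], 0.76), ([0.567, -0.005, -0.001], 0.49)]
tape_measure [([0.62, -0.34, 0.003], 0.72), ([0.557, -0.115, 0.045], 0.29)]
spare_knob [([0.439, 0.111, -0.001], 0.55)]
```

View pics/scene.png

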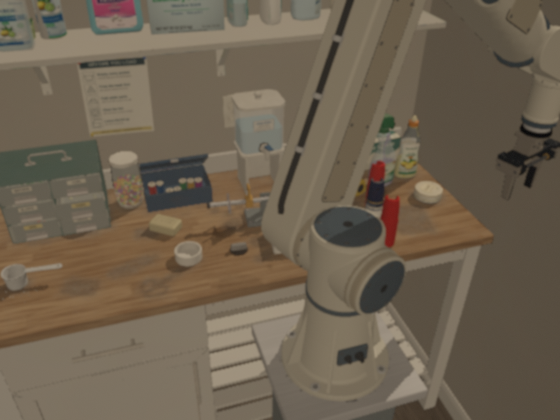

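View pics/side.png

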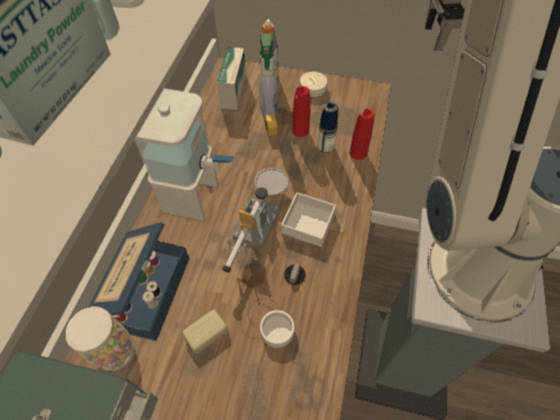

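The side view shows the blue can at about (328,125), between red ones at (302,110) and (362,135). That matches the detection near (0.44,-0.31). The balance beam runs from the pan at (272,182) to its end at (234,255), the tray is at (308,218) and the stand at (277,330).

>>> {"name": "step_arm", "arguments": {"targets": [{"dx": 35,"dy": -21,"dz": -20,"yaw": 0.05},{"dx": 70,"dy": -42,"dz": -40,"yaw": 0.15},{"dx": 105,"dy": -63,"dz": -60,"yaw": 0.25},{"dx": 140,"dy": -84,"dz": -85,"yaw": 0.35},{"dx": 175,"dy": -105,"dz": -85,"yaw": 0.458},{"dx": 210,"dy": -126,"dz": -85,"yaw": 0.458},{"dx": 245,"dy": -147,"dz": -85,"yaw": 0.458},{"dx": 280,"dy": -168,"dz": -85,"yaw": 0.458},{"dx": 316,"dy": -189,"dz": -85,"yaw": 0.458},{"dx": 316,"dy": -189,"dz": -85,"yaw": 0.458},{"dx": 316,"dy": -189,"dz": -85,"yaw": 0.458}], "grip": 0, "force": 12}}

```text
time_s: 1.92
tcp_pos: [0.4419, -0.3079, 0.2997]
tool_rot: [0.998, -0.062, 0.0, -0.0]
ft_force: [-0.2, -1.2, 0.7]
finger_gap: 0.0917
grip_force: 0.0
```

```bash
cat >> h.py <<'E'
def wfc(w,s):
    "world_from_camera of the wrist picture"
    T=np.eye(4); T[:3,:3]=R.from_quat(s['tool_rot']).as_matrix(); T[:3,3]=s['tcp_pos']; return T@np.array(w['T_tool_cam'])
E
python3 - <<'E'
from h import *
s=st(); w=robot.get_image('wrist'); print(np.round(w['T_tool_cam'],3).tolist(),w['fx'],w.keys())
print(R.from_quat(s['tool_rot']).as_matrix().round(3)[:,:2].tolist())
for t in ['can_center','starch_can','pan_top']:
    for d in robot.spot_point(w,t)[:3]: print(t,np.round(d['centre'],4),round(d['p'],2),loc(d['centre'],s))
cv2.imwrite('pics/w1.png',w['color'])
E
```

```text
t 1.92 tcp [ 0.4419 -0.3079  0.2997] gap 0.0917 gf 0.0 F [-0.22 -1.22  0.69]
[[-0.001, 0.971, 0.241, 0.067], [1.0, 0.001, 0.0, -0.001], [-0.0, 0.241, -0.971, -0.169], [0.0, 0.0, 0.0, 1.0]] 325.4334165893111 dict_keys(['color', 'fx', 'fy', 'cx', 'cy', 'T_tool_cam', 'shot'])
[[0.992, -0.124], [-0.124, -0.992], [0.0, -0.0]]
can_center [ 0.5304 -0.3567  0.0831] 0.88 [ 93.8  37.5 216.6]
can_center [ 0.4481 -0.3121  0.0809] 0.78 [  6.6   3.5 218.8]
can_center [ 0.5568 -0.1167  0.0449] 0.64 [  90.2 -203.9  254.9]
starch_can [ 0.3445 -0.3068  0.0007] 0.79 [-96.9  11.1 298.9]
starch_can [ 0.4444 -0.3046  0.0007] 0.73 [  1.9  -3.5 299. ]
starch_can [ 0.5311 -0.3489  0.0045] 0.6 [ 93.5  29.7 295.2]
pan_top [ 0.5569 -0.117   0.0445] 0.66 [  90.3 -203.6  255.3]
```

View pics/w1.png

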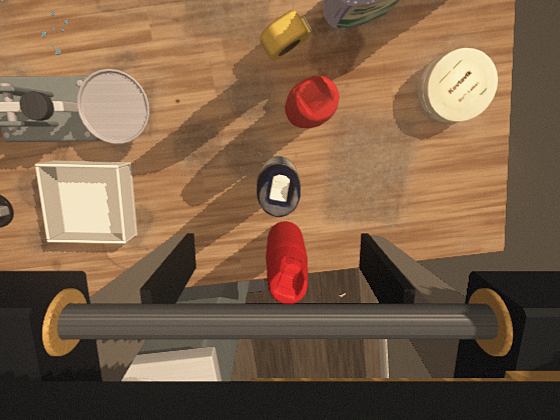

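The wrist view shows the blue can's top at (279,190), centred between the fingers, with red cans above and below it in the picture. I'll descend and grip.

>>> {"name": "step_arm", "arguments": {"targets": [{"dx": 5,"dz": 40},{"dx": 5,"dz": 80},{"dx": 5,"dz": 120},{"dx": 5,"dz": 155},{"dx": 5,"dz": 180},{"dx": 5,"dz": 195},{"dx": 5,"dz": 195}]}}

```text
$.targets[0]: bad value
```

>>> {"name": "step_arm", "arguments": {"targets": [{},{},{},{},{},{},{},{},{}], "grip": 255, "force": 12}}

```text
$.targets[0]: bad value
```

```bash
python3 - <<'E'
from h import *
s=st()
im=robot.get_image('side')
for t in ['pan_top','rider_plate','can_center','tray_floor','stand_floor']:
    for d in robot.spot_point(im,t)[:3]: print(t,np.round(d['centre'],4),round(d['p'],2),loc(d['centre'],s))
E
```

```text
t 2.12 tcp [ 0.4394 -0.3112  0.2995] gap 0.0916 gf 0.0 F [-0.68  0.13  0.44]
pan_top [ 0.5579 -0.118   0.0447] 0.81 [  92.8 -206.9  254.7]
rider_plate [0.5755 0.0483 0.11  ] 0.68 [  88.8 -374.1  189.4]
can_center [ 0.5282 -0.358   0.0799] 0.92 [ 94.2  34.9 219.6]
can_center [ 0.4435 -0.3092  0.0766] 0.87 [  3.9  -2.6 222.9]
can_center [ 0.3474 -0.3095  0.0794] 0.81 [-91.3  10.1 220.2]
tray_floor [ 0.4398 -0.0378  0.0057] 0.76 [ -34.7 -271.3  293.7]
stand_floor [0.4488 0.2557 0.0057] 0.85 [ -63.5 -563.5  293.7]
```

>>> {"name": "step_arm", "arguments": {"targets": [{"dx": 4,"dy": 0,"dz": 40,"yaw": 0},{"dx": 4,"dy": 0,"dz": 80,"yaw": 0},{"dx": 4,"dy": 0,"dz": 120,"yaw": 0},{"dx": 4,"dy": 0,"dz": 155,"yaw": 0},{"dx": 4,"dy": 0,"dz": 180,"yaw": 0},{"dx": 4,"dy": 0,"dz": 195,"yaw": 0},{"dx": 4,"dy": 0,"dz": 195,"yaw": 0}]}}

```text
time_s: 3.0
tcp_pos: [0.4419, -0.3095, 0.1012]
tool_rot: [0.998, -0.064, -0.003, -0.002]
ft_force: [-0.4, -0.3, -0.2]
finger_gap: 0.0919
grip_force: 0.0
```

>>> {"name": "step_arm", "arguments": {"targets": [{"dx": 0,"dy": 0,"dz": 0,"yaw": 0},{"dx": 0,"dy": 0,"dz": 0,"yaw": 0},{"dx": 0,"dy": 0,"dz": 0,"yaw": 0},{"dx": 0,"dy": 0,"dz": 0,"yaw": 0},{"dx": 0,"dy": 0,"dz": 0,"yaw": 0},{"dx": 0,"dy": 0,"dz": 0,"yaw": 0},{"dx": 0,"dy": 0,"dz": 0,"yaw": 0},{"dx": 0,"dy": 0,"dz": 0,"yaw": 0},{"dx": 0,"dy": 0,"dz": 0,"yaw": 0}], "grip": 255, "force": 12}}

```text
time_s: 3.75
tcp_pos: [0.4444, -0.3107, 0.105]
tool_rot: [0.998, -0.064, 0.0, 0.0]
ft_force: [0.5, 1.1, 4.4]
finger_gap: 0.0465
grip_force: 12.1
```

>>> {"name": "step_arm", "arguments": {"targets": [{"dx": 0,"dy": 0,"dz": -10,"yaw": 0},{"dx": 0,"dy": 0,"dz": -35,"yaw": 0},{"dx": 0,"dy": 0,"dz": -65,"yaw": 0},{"dx": 3,"dy": -8,"dz": -90,"yaw": 0},{"dx": 14,"dy": -32,"dz": -95,"yaw": 0},{"dx": 29,"dy": -67,"dz": -95,"yaw": 0},{"dx": 44,"dy": -102,"dz": -95,"yaw": 0},{"dx": 59,"dy": -137,"dz": -95,"yaw": 0},{"dx": 74,"dy": -172,"dz": -95,"yaw": 0},{"dx": 84,"dy": -194,"dz": -95,"yaw": 0},{"dx": 88,"dy": -203,"dz": -95,"yaw": 0},{"dx": 88,"dy": -203,"dz": -95,"yaw": 0}]}}

```text
time_s: 4.75
tcp_pos: [0.5581, -0.119, 0.1997]
tool_rot: [0.998, -0.063, -0.0, -0.0]
ft_force: [-0.1, 0.3, -2.5]
finger_gap: 0.0463
grip_force: 11.9
```

```bash
python3 - <<'E'
from h import *
s=st()
im=robot.get_image('side'); w=robot.get_image('wrist'); sc=robot.get_image('scene')
for q in (im,w,sc):
  for t in ['pan_top','can_center','starch_can']:
    for d in robot.spot_point(q,t)[:3]: print(t,np.round(d['centre'],4),round(d['p'],2),loc(d['centre'],s))
cv2.imwrite('pics/w2.png',np.hstack([w['color'][:,::1], im['color'][100:,150:390].copy() if 0 else cv2.resize(im['color'][100:310,180:340],(240,420))]))
E
```

```text
t 4.75 tcp [ 0.5581 -0.119   0.1997] gap 0.0463 gf 11.95 F [-0.15  0.29 -2.54]
pan_top [ 0.5552 -0.1138  0.0465] 0.59 [ -3.5  -4.8 153.2]
can_center [ 0.3481 -0.3109  0.08  ] 0.89 [-184.3  216.7  119.7]
can_center [ 0.5578 -0.1188  0.1752] 0.84 [-0.3 -0.2 24.5]
can_center [ 0.5265 -0.3538  0.0799] 0.6 [ -1.9 236.9 119.8]
starch_can [ 0.3468 -0.3089  0.0021] 0.93 [-185.8  214.9  197.6]
starch_can [ 0.5251 -0.3543 -0.001 ] 0.82 [ -3.2 237.6 200.7]
starch_can [ 0.5535 -0.1111  0.0935] 0.56 [ -5.5  -7.2 106.2]
pan_top [ 0.5563 -0.1163  0.043 ] 0.82 [ -2.1  -2.4 156.7]
can_center [ 0.5325 -0.3514  0.0834] 0.85 [  3.8 233.8 116.3]
starch_can [ 0.5578 -0.1179  0.0922] 0.91 [ -0.4  -1.  107.5]
starch_can [ 0.5285 -0.3503  0.0039] 0.85 [ -0.3 233.2 195.8]
pan_top [ 0.558  -0.1143  0.0449] 0.7 [ -0.6  -4.6 154.8]
can_center [ 0.3421 -0.307   0.079 ] 0.9 [-190.7  213.6  120.7]
can_center [ 0.5237 -0.3581  0.0797] 0.89 [ -4.1 241.5 120. ]
can_center [ 0.556  -0.1159  0.174 ] 0.58 [-2.4 -2.8 25.7]
starch_can [ 5.296e-01 -3.534e-01  1.000e-04] 0.59 [  1.1 236.1 199.6]
starch_can [ 0.5566 -0.1181  0.0943] 0.58 [ -1.6  -0.7 105.4]
```

View pics/w2.png

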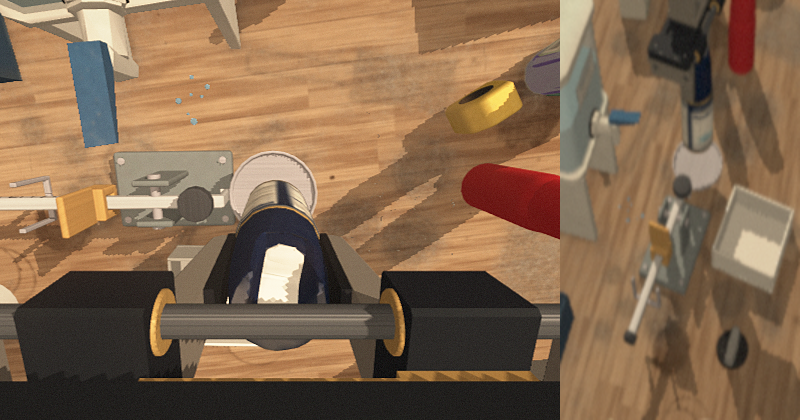

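The wrist view shows the can over the pan (centre about (273,190)), with the beam and orange rider plate to the left at (88,210). I'll lower gently.

>>> {"name": "step_arm", "arguments": {"targets": [{"dx": -1,"dy": -2,"dz": 20,"yaw": 0},{"dx": -1,"dy": -2,"dz": 38,"yaw": 0},{"dx": -1,"dy": -2,"dz": 45,"yaw": 0},{"dx": -1,"dy": -2,"dz": 48,"yaw": 0},{"dx": -1,"dy": -2,"dz": 50,"yaw": 0},{"dx": -1,"dy": -2,"dz": 52,"yaw": 0},{"dx": -1,"dy": -2,"dz": 54,"yaw": 0},{"dx": -1,"dy": -2,"dz": 55,"yaw": 0},{"dx": -1,"dy": -2,"dz": 55,"yaw": 0},{"dx": -1,"dy": -2,"dz": 55,"yaw": 0}]}}

```text
time_s: 6.18
tcp_pos: [0.5569, -0.1185, 0.1449]
tool_rot: [0.998, -0.064, 0.0, 0.0]
ft_force: [-1.2, 0.0, -1.1]
finger_gap: 0.0461
grip_force: 12.0
```

>>> {"name": "step_arm", "arguments": {"targets": [{"dx": 0,"dy": 0,"dz": 0.7,"yaw": 0},{"dx": 0,"dy": 0,"dz": 1.4,"yaw": 0},{"dx": 0,"dy": 0,"dz": 2,"yaw": 0},{"dx": 0,"dy": 0,"dz": 2,"yaw": 0}]}}

```text
time_s: 6.52
tcp_pos: [0.5566, -0.1184, 0.1425]
tool_rot: [0.998, -0.064, -0.0, -0.0]
ft_force: [-0.3, -0.1, -1.9]
finger_gap: 0.0459
grip_force: 12.0
```

>>> {"name": "step_arm", "arguments": {"targets": [{"dx": 0,"dy": 0,"dz": 0.5,"yaw": 0},{"dx": 0,"dy": 0,"dz": 1,"yaw": 0},{"dx": 0,"dy": 0,"dz": 1,"yaw": 0}]}}

```text
time_s: 6.77
tcp_pos: [0.5566, -0.1185, 0.1415]
tool_rot: [0.998, -0.064, -0.0, -0.0]
ft_force: [-0.4, 0.6, -1.7]
finger_gap: 0.0461
grip_force: 12.0
```

>>> {"name": "step_arm", "arguments": {"targets": [{"dx": 0,"dy": 0,"dz": 0,"yaw": 0},{"dx": 0,"dy": 0,"dz": 0,"yaw": 0},{"dx": 0,"dy": 0,"dz": 0,"yaw": 0},{"dx": 0,"dy": 0,"dz": 0,"yaw": 0},{"dx": 0,"dy": 0,"dz": 0,"yaw": 0},{"dx": 0,"dy": 0,"dz": 0,"yaw": 0},{"dx": 0,"dy": 0,"dz": 0,"yaw": 0},{"dx": 0,"dy": 0,"dz": 0,"yaw": 0}], "grip": 0}}

```text
time_s: 7.43
tcp_pos: [0.5567, -0.1185, 0.1416]
tool_rot: [0.998, -0.064, 0.0, 0.0]
ft_force: [-0.7, 0.5, -0.4]
finger_gap: 0.0918
grip_force: 0.0
```

>>> {"name": "step_arm", "arguments": {"targets": [{"dx": 0,"dy": 0,"dz": -15,"yaw": 0},{"dx": 0,"dy": 0,"dz": -45,"yaw": 0},{"dx": 0,"dy": 0,"dz": -80,"yaw": 0},{"dx": 0,"dy": -10,"dz": -105,"yaw": 0},{"dx": 0,"dy": -40,"dz": -110,"yaw": 0},{"dx": 0,"dy": -75,"dz": -110,"yaw": 0},{"dx": 0,"dy": -105,"dz": -110,"yaw": 0},{"dx": 0,"dy": -125,"dz": -110,"yaw": 0},{"dx": 0,"dy": -125,"dz": -110,"yaw": 0}]}}

```text
time_s: 8.18
tcp_pos: [0.5729, 0.0088, 0.2517]
tool_rot: [0.998, -0.063, 0.0, -0.001]
ft_force: [-1.0, -1.0, -0.3]
finger_gap: 0.0917
grip_force: 0.0
```

```bash
python3 - <<'E'
from h import *
s=st()
im=robot.get_image('side'); w=robot.get_image('wrist')
np.savez('v0.npz',img=w['color'],T=wfc(w,s))
for q in (im,w):
  for t in ['pan_top','starch_can','rider_plate','balance']:
    for d in robot.spot_point(q,t)[:2]: print(t,np.round(d['centre'],4),round(d['p'],2),loc(d['centre'],s))
cv2.imwrite('pics/w3.png',np.hstack([w['color'], cv2.resize(im['color'][100:310,180:340],(240,420))]))
E
```

```text
t 8.18 tcp [0.5729 0.0088 0.2517] gap 0.0917 gf 0.0 F [-1.03 -0.99 -0.28]
pan_top [ 0.5592 -0.1111  0.0361] 0.88 [  1.4 120.9 215.5]
starch_can [ 0.3433 -0.3076  0.0012] 0.96 [-188.2  343.   250. ]
starch_can [ 0.5535 -0.1128  0.0319] 0.85 [ -4.1 123.3 219.7]
rider_plate [0.5735 0.047  0.1145] 0.72 [ -4.2 -37.8 137.3]
rider_plate [ 0.6165 -0.3378  0.0022] 0.25 [ 86.6 338.7 249.1]
balance [ 0.5686 -0.0076 -0.    ] 0.95 [ -2.3  17.1 251.7]
starch_can [ 0.5571 -0.1161  0.0298] 0.72 [-1.000e-01  1.262e+02  2.218e+02]
starch_can [ 0.5295 -0.3517  0.0042] 0.65 [  2.  363.4 247.1]
rider_plate [0.5746 0.0448 0.1135] 0.97 [ -2.9 -35.8 138.3]
balance [ 0.565  -0.01    0.0011] 0.77 [ -5.6  19.9 250.6]
```

View pics/w3.png

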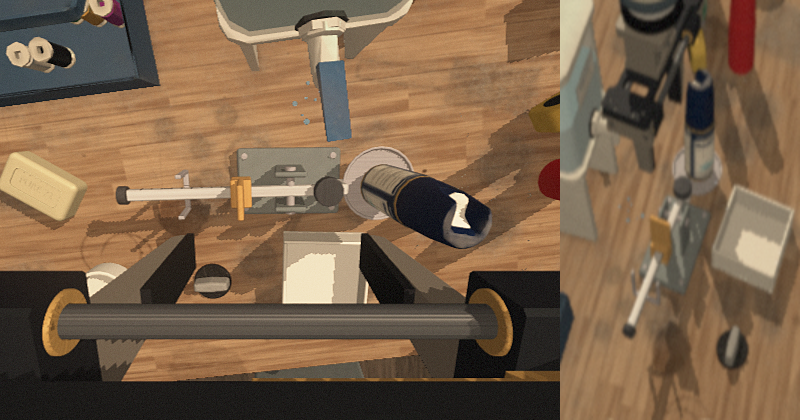

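The view shows the whole beam: tip (122,195), plate (240,195), and the can leaning outward with its cap at (462,220). This pose works for judging level. Next I'll shut the fingers and go down behind the plate.

>>> {"name": "step_arm", "arguments": {"targets": [{"dx": -2,"dy": 3,"dz": 10,"yaw": 0},{"dx": -2,"dy": 3,"dz": 20,"yaw": 0},{"dx": -2,"dy": 3,"dz": 20,"yaw": 0},{"dx": -2,"dy": 3,"dz": 20,"yaw": 0},{"dx": -2,"dy": 3,"dz": 30,"yaw": 0},{"dx": -2,"dy": 3,"dz": 60,"yaw": 0},{"dx": -2,"dy": 3,"dz": 90,"yaw": 0},{"dx": -2,"dy": 3,"dz": 115,"yaw": 0},{"dx": -2,"dy": 3,"dz": 135,"yaw": 0},{"dx": -2,"dy": 3,"dz": 147,"yaw": 0},{"dx": -2,"dy": 3,"dz": 150,"yaw": 0},{"dx": -2,"dy": 3,"dz": 150,"yaw": 0}], "grip": 255}}

```text
time_s: 9.68
tcp_pos: [0.57, 0.0028, 0.101]
tool_rot: [0.998, -0.064, -0.001, 0.0]
ft_force: [0.7, -0.4, -0.8]
finger_gap: 0.0138
grip_force: 0.0
```

```bash
python3 - <<'E'
from h import *
s=st()
w=robot.get_image('wrist')
for t in ['rider_plate']:
    for d in robot.spot_point(w,t)[:2]: print(t,np.round(d['centre'],4),round(d['p'],2),loc(d['centre'],s))
cv2.imwrite('pics/w4.png',w['color'])
E
```

```text
t 9.68 tcp [0.57   0.0028 0.101 ] gap 0.0138 gf 0.0 F [ 0.72 -0.36 -0.83]
rider_plate [0.5769 0.0464 0.1144] 0.7 [  1.3 -44.1 -13.4]
```

View pics/w4.png

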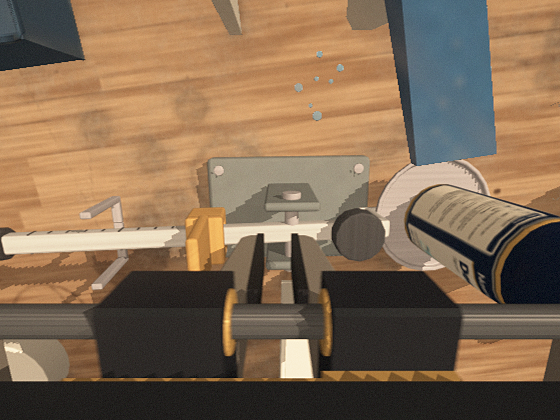

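>>> {"name": "step_arm", "arguments": {"targets": [{"dx": 1,"dy": -4,"dz": 0,"yaw": 0},{"dx": 1,"dy": -8,"dz": 0,"yaw": 0},{"dx": 1,"dy": -12,"dz": 0,"yaw": 0},{"dx": 1,"dy": -15,"dz": 0,"yaw": 0},{"dx": 1,"dy": -18,"dz": 0,"yaw": 0},{"dx": 1,"dy": -21,"dz": 0,"yaw": 0},{"dx": 1,"dy": -24,"dz": 0,"yaw": 0},{"dx": 1,"dy": -27,"dz": 0,"yaw": 0},{"dx": 1,"dy": -30,"dz": 0,"yaw": 0},{"dx": 1,"dy": -33,"dz": 0,"yaw": 0},{"dx": 1,"dy": -36,"dz": 0,"yaw": 0}]}}

```text
time_s: 10.7
tcp_pos: [0.5757, 0.0385, 0.1014]
tool_rot: [0.998, -0.064, -0.0, 0.0]
ft_force: [-0.4, -2.8, -0.6]
finger_gap: 0.0005
grip_force: 1.4
```

```bash
python3 - <<'E'
from h import *
s=st()
for w in (robot.get_image('wrist'),robot.get_image('side')):
    for d in robot.spot_point(w,'rider_plate')[:2]: print(np.round(d['centre'],4),round(d['p'],2),loc(d['centre'],s))
E
```

```text
t 10.7 tcp [0.5757 0.0385 0.1014] gap 0.0005 gf 1.36 F [-0.44 -2.77 -0.6 ]
[0.5769 0.0591 0.1124] 0.64 [ -1.4 -20.6 -11. ]
[0.5743 0.0611 0.1122] 0.74 [ -4.2 -22.3 -10.8]
```

>>> {"name": "step_arm", "arguments": {"targets": [{"dx": 0,"dy": -3,"dz": 0,"yaw": 0},{"dx": 0,"dy": -7,"dz": 0,"yaw": 0},{"dx": 0,"dy": -11,"dz": 0,"yaw": 0},{"dx": 0,"dy": -15,"dz": 0,"yaw": 0},{"dx": 0,"dy": -19,"dz": 0,"yaw": 0},{"dx": 0,"dy": -22,"dz": 0,"yaw": 0},{"dx": 0,"dy": -25,"dz": 0,"yaw": 0},{"dx": 0,"dy": -25,"dz": 0,"yaw": 0}]}}

```text
time_s: 11.57
tcp_pos: [0.5791, 0.064, 0.1016]
tool_rot: [0.998, -0.064, -0.0, -0.0]
ft_force: [0.2, -1.2, -0.4]
finger_gap: 0.0004
grip_force: 0.4
```

>>> {"name": "step_arm", "arguments": {"targets": [{"dx": 0,"dy": 4,"dz": 0,"yaw": 0},{"dx": 0,"dy": 12,"dz": -10,"yaw": 0},{"dx": 0,"dy": 25,"dz": -40,"yaw": 0},{"dx": 0,"dy": 40,"dz": -75,"yaw": 0},{"dx": 1,"dy": 52,"dz": -110,"yaw": 0},{"dx": 1,"dy": 58,"dz": -140,"yaw": 0},{"dx": 1,"dy": 58,"dz": -150,"yaw": 0},{"dx": 1,"dy": 58,"dz": -150,"yaw": 0},{"dx": 1,"dy": 58,"dz": -150,"yaw": 0}]}}

```text
time_s: 12.32
tcp_pos: [0.5726, 0.0052, 0.2518]
tool_rot: [0.998, -0.064, 0.001, -0.0]
ft_force: [-0.7, 0.5, 0.1]
finger_gap: 0.0005
grip_force: 0.0
```

```bash
cat > look.py <<'E'
from h import *
s=st(); w=robot.get_image('wrist'); sd=robot.get_image('side')
v=np.load('v0.npz'); T=v['T']; A=v['img']; B=w['color']
d=np.array([.124,.992,0]); piv=np.array([.571,-.0065,.070])
def pix(u,h,th):
    # th>0 pan (-u) down
    u2=u*np.cos(th)-h*np.sin(th); h2=u*np.sin(th)+h*np.cos(th)
    p=piv+d*u2+np.array([0,0,h2]); c=np.linalg.inv(T)@np.r_[p,1]
    return np.array([w['cx']+w['fx']*c[0]/-c[2], w['cy']-w['fy']*c[1]/-c[2]])
def track(x0,y0,x1,y1):
    r=cv2.matchTemplate(cv2.cvtColor(B,6),cv2.cvtColor(A,6)[y0:y1,x0:x1],cv2.TM_CCOEFF_NORMED)
    _,m,_,l=cv2.minMaxLoc(r); return round(m,2),(l[0]-x0,l[1]-y0)
print('tip',track(112,180,140,210),'cap',track(425,170,500,255),'base foot',track(228,145,275,215))
for th in (.09,.06,.04,.02,0,-.02,-.04,-.09): print(th,'tip',(pix(172,0,0) if 0 else pix(.172,0,th)).round(1),'cap',pix(-.11,.161-.026,th).round(1))
for d_ in robot.spot_point(w,'rider_plate')[:1]+robot.spot_point(sd,'rider_plate')[:1]: print('rider',round((np.array(d_['centre'])-piv)@d*1000-50,1),np.round(d_['centre'],4))
cv2.imwrite('last.png',B)
E
python3 look.py
```

```text
t 12.32 tcp [0.5726 0.0052 0.2518] gap 0.0005 gf 0.0 F [-0.71  0.45  0.08]
tip (0.98, (-2, 1)) cap (0.99, (-3, 0)) base foot (0.71, (-1, 0))
0.09 tip [129.4 191.7] cap [468.2 220.6]
0.06 tip [131.2 190.7] cap [465.8 222.1]
0.04 tip [132.4 190.1] cap [463.9 223. ]
0.02 tip [133.7 189.5] cap [462. 224.]
0 tip [135.  188.9] cap [459.9 224.9]
-0.02 tip [136.3 188.3] cap [457.6 225.9]
-0.04 tip [137.7 187.8] cap [455.2 226.8]
-0.09 tip [141.4 186.4] cap [448.6 229.1]
rider 40.1 [0.5817 0.083  0.1175]
rider 43.1 [0.5815 0.086  0.1141]
```

>>> {"name": "step_arm", "arguments": {"targets": [{"dx": -1,"dy": -20,"dz": 35,"yaw": 0},{"dx": -1,"dy": -40,"dz": 70,"yaw": 0},{"dx": -1,"dy": -46,"dz": 105,"yaw": 0},{"dx": -1,"dy": -48,"dz": 135,"yaw": 0},{"dx": -1,"dy": -48,"dz": 150,"yaw": 0},{"dx": -1,"dy": -52,"dz": 150,"yaw": 0},{"dx": -1,"dy": -56,"dz": 150,"yaw": 0},{"dx": -1,"dy": -60,"dz": 150,"yaw": 0},{"dx": -1,"dy": -64,"dz": 150,"yaw": 0},{"dx": -1,"dy": -68,"dz": 150,"yaw": 0},{"dx": -1,"dy": -71,"dz": 150,"yaw": 0},{"dx": -1,"dy": -74,"dz": 150,"yaw": 0}]}}

```text
time_s: 13.52
tcp_pos: [0.5814, 0.0793, 0.1023]
tool_rot: [0.998, -0.064, 0.0, -0.0]
ft_force: [-1.0, -1.8, -1.2]
finger_gap: 0.0003
grip_force: 1.2
```

>>> {"name": "step_arm", "arguments": {"targets": [{"dx": 0,"dy": 0,"dz": 0,"yaw": 0},{"dx": -1,"dy": 10,"dz": 0,"yaw": 0},{"dx": -1,"dy": 30,"dz": 0,"yaw": 0},{"dx": -1,"dy": 55,"dz": 0,"yaw": 0},{"dx": -1,"dy": 72,"dz": 0,"yaw": 0},{"dx": -1,"dy": 77,"dz": 0,"yaw": 0},{"dx": -1,"dy": 77,"dz": 0,"yaw": 0},{"dx": -1,"dy": 77,"dz": 0,"yaw": 0},{"dx": -1,"dy": 77,"dz": 0,"yaw": 0}]}}

```text
time_s: 14.27
tcp_pos: [0.5706, 0.0034, 0.1017]
tool_rot: [0.998, -0.064, 0.0, -0.0]
ft_force: [-0.8, -0.3, -0.2]
finger_gap: 0.0002
grip_force: 0.0
```

```bash
cat > look2.py <<'E'
from h import *
import sys
s=st(); w=robot.get_image('wrist'); sd=robot.get_image('side')
T=wfc(w,s); A=cv2.imread('pics/w4.png'); B=w['color']
d=np.array([.124,.992,0]); piv=np.array([.571,-.0065,.070])
def pix(u,h,th):
    u2=u*np.cos(th)-h*np.sin(th); h2=u*np.sin(th)+h*np.cos(th)
    p=piv+d*u2+np.array([0,0,h2]); c=np.linalg.inv(T)@np.r_[p,1]
    return np.array([w['cx']+w['fx']*c[0]/-c[2], w['cy']-w['fy']*c[1]/-c[2]])
g=lambda i:cv2.cvtColor(i,6)
def track(x0,y0,x1,y1):
    r=cv2.matchTemplate(g(B)[:, max(0,x0-40):x1+60],g(A)[y0:y1,x0:x1],cv2.TM_CCOEFF_NORMED)
    _,m,_,l=cv2.minMaxLoc(r); return round(m,2),(l[0]+max(0,x0-40)-x0,l[1]-y0)
print('tip',track(0,220,30,265),'posts',track(75,195,130,228),track(88,255,130,292),'foot',track(208,155,262,200),track(340,155,366,182))
for th in (.09,.06,.04,.02,0,-.02,-.04,-.09): print(th,'tip',(pix(.17,0,th)-pix(.17,0,.09)).round(1),'posts',(pix(.115,.025,th)-pix(.115,.025,.09)).round(1))
for i in (w,sd):
  for d_ in robot.spot_point(i,'rider_plate')[:1]: print('rider',round((np.array(d_['centre'])-piv)@d*1000-50,1),np.round(d_['centre'],4))
cv2.imwrite(sys.argv[1],B)
E
python3 look2.py a1.png
```

```text
t 14.27 tcp [0.5706 0.0034 0.1017] gap 0.0002 gf 0.0 F [-0.78 -0.26 -0.25]
tip (0.98, (3, 0)) posts (0.47, (2, 1)) (0.63, (25, 13)) foot (0.96, (1, 1)) (0.92, (1, 1))
0.09 tip [0. 0.] posts [0. 0.]
0.06 tip [ 5.9 -2.8] posts [ 1.6 -2.3]
0.04 tip [ 9.8 -4.5] posts [ 2.8 -3.8]
0.02 tip [13.7 -6.3] posts [ 4.  -5.2]
0 tip [17.6 -7.9] posts [ 5.3 -6.6]
-0.02 tip [21.5 -9.5] posts [ 6.7 -8. ]
-0.04 tip [ 25.3 -11.1] posts [ 8.1 -9.4]
-0.09 tip [ 34.9 -14.8] posts [ 11.8 -12.7]
rider 56.9 [0.5827 0.0998 0.1171]
rider 60.0 [0.5792 0.1034 0.1157]
```

>>> {"name": "step_arm", "arguments": {"targets": [{"dx": 1,"dy": -25,"dz": 0,"yaw": 0},{"dx": 1,"dy": -50,"dz": 0,"yaw": 0},{"dx": 1,"dy": -65,"dz": 0,"yaw": 0},{"dx": 1,"dy": -71,"dz": 0,"yaw": 0},{"dx": 1,"dy": -74,"dz": 0,"yaw": 0},{"dx": 1,"dy": -78,"dz": 0,"yaw": 0},{"dx": 1,"dy": -82,"dz": 0,"yaw": 0},{"dx": 1,"dy": -86,"dz": 0,"yaw": 0},{"dx": 1,"dy": -89,"dz": 0,"yaw": 0},{"dx": 1,"dy": -92,"dz": 0,"yaw": 0},{"dx": 1,"dy": -92,"dz": 0,"yaw": 0}]}}

```text
time_s: 15.38
tcp_pos: [0.5832, 0.0943, 0.1016]
tool_rot: [0.998, -0.064, 0.0, -0.0]
ft_force: [-0.1, -0.7, 0.8]
finger_gap: 0.0005
grip_force: 0.0
```

>>> {"name": "step_arm", "arguments": {"targets": [{"dx": -1,"dy": 10,"dz": 0,"yaw": 0},{"dx": -1,"dy": 30,"dz": 0,"yaw": 0},{"dx": -1,"dy": 60,"dz": 0,"yaw": 0},{"dx": -1,"dy": 85,"dz": 0,"yaw": 0},{"dx": -1,"dy": 92,"dz": 0,"yaw": 0},{"dx": -1,"dy": 92,"dz": 0,"yaw": 0},{"dx": -1,"dy": 92,"dz": 0,"yaw": 0},{"dx": -1,"dy": 92,"dz": 0,"yaw": 0}]}}

```text
time_s: 16.05
tcp_pos: [0.5706, 0.0034, 0.1018]
tool_rot: [0.998, -0.064, 0.0, -0.0]
ft_force: [-0.3, -0.5, 0.5]
finger_gap: 0.0005
grip_force: 0.0
```

```bash
python3 look2.py a2.png; python3 - <<'E'
import cv2,numpy as np
g=[cv2.resize(cv2.imread(f)[190:300,0:130],None,fx=3,fy=2.2) for f in('pics/w4.png','a2.png')]
cv2.imwrite('pics/c1.png',np.vstack(g))
E
```

```text
t 16.05 tcp [0.5706 0.0034 0.1018] gap 0.0005 gf 0.0 F [-0.29 -0.51  0.53]
tip (0.82, (16, -6)) posts (0.5, (8, -2)) (0.67, (36, 6)) foot (0.97, (1, 1)) (0.93, (0, 1))
0.09 tip [0. 0.] posts [0. 0.]
0.06 tip [ 5.9 -2.8] posts [ 1.6 -2.3]
0.04 tip [ 9.8 -4.5] posts [ 2.8 -3.7]
0.02 tip [13.7 -6.3] posts [ 4.  -5.2]
0 tip [17.6 -7.9] posts [ 5.3 -6.6]
-0.02 tip [21.5 -9.5] posts [ 6.7 -8. ]
-0.04 tip [ 25.3 -11.1] posts [ 8.1 -9.4]
-0.09 tip [ 34.8 -14.8] posts [ 11.8 -12.7]
rider 73.4 [0.5865 0.116  0.1131]
rider 75.6 [0.5829 0.1186 0.1136]
```

View pics/c1.png

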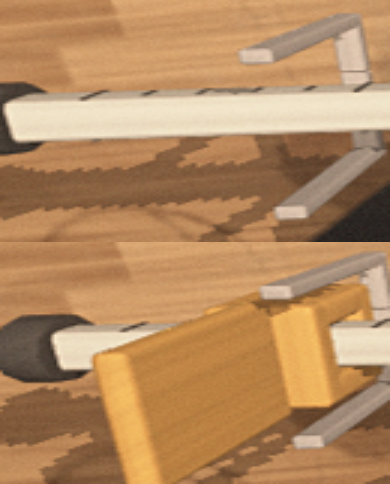

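The lower crop shows the tip corner moved by about (16,-7) px, so the tilt is about +0.01, and the block is past the posts. A 2.5 mm nudge should centre it, then I'll check again.

>>> {"name": "step_arm", "arguments": {"targets": [{"dx": 1,"dy": -30,"dz": 0,"yaw": 0},{"dx": 1,"dy": -60,"dz": 0,"yaw": 0},{"dx": 1,"dy": -80,"dz": 0,"yaw": 0},{"dx": 1,"dy": -86,"dz": 0,"yaw": 0},{"dx": 1,"dy": -89,"dz": 0,"yaw": 0},{"dx": 1,"dy": -91,"dz": 0,"yaw": 0},{"dx": 1,"dy": -93,"dz": 0,"yaw": 0},{"dx": 1,"dy": -94.5,"dz": 0,"yaw": 0},{"dx": 1,"dy": -94.5,"dz": 0,"yaw": 0}]}}

```text
time_s: 17.0
tcp_pos: [0.5833, 0.0959, 0.1016]
tool_rot: [0.998, -0.064, 0.0, 0.0]
ft_force: [1.3, -0.0, -0.3]
finger_gap: 0.0004
grip_force: 0.0
```

>>> {"name": "step_arm", "arguments": {"targets": [{"dx": -1,"dy": 10,"dz": 0,"yaw": 0},{"dx": -1,"dy": 32,"dz": 0,"yaw": 0},{"dx": -1,"dy": 62,"dz": 0,"yaw": 0},{"dx": -1,"dy": 87,"dz": 0,"yaw": 0},{"dx": -1,"dy": 94.5,"dz": 0,"yaw": 0},{"dx": -1,"dy": 94.5,"dz": 0,"yaw": 0},{"dx": -1,"dy": 94.5,"dz": 0,"yaw": 0},{"dx": -1,"dy": 94.5,"dz": 0,"yaw": 0},{"dx": -1,"dy": 94.5,"dz": 0,"yaw": 0},{"dx": -1,"dy": 94.5,"dz": 0,"yaw": 0}]}}

```text
time_s: 17.83
tcp_pos: [0.5704, 0.0037, 0.1016]
tool_rot: [0.998, -0.063, 0.0, -0.0]
ft_force: [-0.4, 0.7, -0.7]
finger_gap: 0.0005
grip_force: 0.0
```

```bash
python3 look2.py a3.png; python3 - <<'E'
from h import *
a=robot.get_image('side')
A=cv2.cvtColor(cv2.imread('pics/side.png'),6);B=cv2.cvtColor(a['color'],6)
# beam tip in the fixed side view against the level start
for n,(x0,y0,x1,y1) in dict(tip=(222,256,238,274),foot=(255,195,280,245)).items():
    r=cv2.matchTemplate(B[y0-15:y1+15,x0-15:x1+15],A[y0:y1,x0:x1],5); print(n,cv2.minMaxLoc(r)[1],np.array(cv2.minMaxLoc(r)[3])-15)
for d in robot.spot_point(a,'starch_can')[:3]: print(np.round(d['centre'],4),d['p'])
E
```

```text
t 17.83 tcp [0.5704 0.0037 0.1016] gap 0.0005 gf 0.0 F [-0.35  0.69 -0.65]
tip (0.83, (15, -6)) posts (0.51, (9, -3)) (0.67, (35, 6)) foot (0.9, (1, 1)) (0.94, (1, 1))
0.09 tip [0. 0.] posts [0. 0.]
0.06 tip [ 5.9 -2.8] posts [ 1.6 -2.3]
0.04 tip [ 9.8 -4.5] posts [ 2.8 -3.8]
0.02 tip [13.7 -6.3] posts [ 4.  -5.2]
0 tip [17.6 -7.9] posts [ 5.3 -6.6]
-0.02 tip [21.5 -9.5] posts [ 6.7 -8. ]
-0.04 tip [ 25.3 -11.1] posts [ 8.1 -9.4]
-0.09 tip [ 34.9 -14.8] posts [ 11.8 -12.7]
rider 72.4 [0.5836 0.1153 0.1112]
rider -46.4 [ 0.5691 -0.0026  0.    ]
tip 0.964954674243927 [ 0 -1]
foot 0.6786674857139587 [0 1]
[ 0.5502 -0.114   0.0393] 0.96
[ 0.5277 -0.3521 -0.0008] 0.69
[ 0.3467 -0.3066  0.0039] 0.58
```

Tip basically unchanged, so the nudge hardly reached the plate. I'll push 3.5 mm further.

>>> {"name": "step_arm", "arguments": {"targets": [{"dx": 1,"dy": -30,"dz": 0,"yaw": 0},{"dx": 1,"dy": -60,"dz": 0,"yaw": 0},{"dx": 1,"dy": -80,"dz": 0,"yaw": 0},{"dx": 1,"dy": -88,"dz": 0,"yaw": 0},{"dx": 1,"dy": -91,"dz": 0,"yaw": 0},{"dx": 1,"dy": -93,"dz": 0,"yaw": 0},{"dx": 1,"dy": -95,"dz": 0,"yaw": 0},{"dx": 1,"dy": -96.5,"dz": 0,"yaw": 0},{"dx": 1,"dy": -98,"dz": 0,"yaw": 0},{"dx": 1,"dy": -98,"dz": 0,"yaw": 0}]}}

```text
time_s: 18.97
tcp_pos: [0.5836, 0.0992, 0.1015]
tool_rot: [0.998, -0.064, -0.0, 0.0]
ft_force: [0.3, -1.8, -1.2]
finger_gap: 0.0001
grip_force: 0.6
```

>>> {"name": "step_arm", "arguments": {"targets": [{"dx": -1,"dy": 10,"dz": 0,"yaw": 0},{"dx": -1,"dy": 32,"dz": 0,"yaw": 0},{"dx": -1,"dy": 62,"dz": 0,"yaw": 0},{"dx": -1,"dy": 90,"dz": 0,"yaw": 0},{"dx": -1,"dy": 98,"dz": 0,"yaw": 0},{"dx": -1,"dy": 98,"dz": 0,"yaw": 0},{"dx": -1,"dy": 98,"dz": 0,"yaw": 0},{"dx": -1,"dy": 98,"dz": 0,"yaw": 0},{"dx": -1,"dy": 98,"dz": 0,"yaw": 0},{"dx": -1,"dy": 98,"dz": 0,"yaw": 0}]}}

```text
time_s: 19.8
tcp_pos: [0.5704, 0.0037, 0.1016]
tool_rot: [0.998, -0.063, 0.0, -0.0]
ft_force: [0.1, 0.5, -0.6]
finger_gap: 0.0005
grip_force: 0.0
```

```bash
python3 look2.py a4.png | grep -v 'posts \[';  python3 - <<'E'
import cv2
# beam feature shifts a2->a3->a4 with subpixel phase correlation of the tip patch
im=[cv2.cvtColor(cv2.imread(f),6).astype('float32') for f in('a2.png','a3.png','a4.png')]
for b in im[1:]:
    print([tuple(round(v,2) for v in cv2.phaseCorrelate(im[0][s],b[s])[0]) for s in ((slice(225,265),slice(2,34)),(slice(155,200),slice(208,262)))])
E
```

```text
t 19.8 tcp [0.5704 0.0037 0.1016] gap 0.0005 gf 0.0 F [ 0.11  0.52 -0.6 ]
tip (0.75, (17, -7)) posts (0.55, (9, -3)) (0.66, (36, 5)) foot (0.9, (1, 1)) (0.94, (1, 1))
rider 77.7 [0.585  0.1205 0.1118]
rider 78.4 [0.5844 0.1213 0.1107]
[(-0.15, -0.29), (0.33, 0.16)]
[(1.07, -1.1), (0.39, 0.15)]
```

The beam reads about 0.005 rad and has held with the hand off. The rider is at about 0.077, beyond the posts, so the can goes to the round stand. I'll pick it up again.

>>> {"name": "step_arm", "arguments": {"targets": [{"dx": 0,"dy": 0,"dz": -30,"yaw": 0},{"dx": 0,"dy": 0,"dz": -70,"yaw": 0},{"dx": 0,"dy": 0,"dz": -110,"yaw": 0},{"dx": 0,"dy": 5,"dz": -145,"yaw": 0},{"dx": 1,"dy": 30,"dz": -170,"yaw": 0},{"dx": 2,"dy": 65,"dz": -175,"yaw": 0},{"dx": 2,"dy": 100,"dz": -175,"yaw": 0},{"dx": 2,"dy": 118,"dz": -175,"yaw": 0},{"dx": 2,"dy": 122,"dz": -175,"yaw": 0},{"dx": 2,"dy": 122,"dz": -175,"yaw": 0}], "grip": 0}}

```text
time_s: 20.83
tcp_pos: [0.5564, -0.1193, 0.2765]
tool_rot: [0.998, -0.065, -0.0, -0.0]
ft_force: [-0.1, -0.2, 0.1]
finger_gap: 0.0652
grip_force: 0.0
```

```bash
python3 - <<'E'
from h import *
s=st()
w=robot.get_image('wrist');im=robot.get_image('side')
for q in (w,im):
  for t in ['pan_top','can_center','starch_can','stand_floor','rider_plate']:
    for d in robot.spot_point(q,t)[:3]: print(t,np.round(d['centre'],4),round(d['p'],2),loc(d['centre'],s))
cv2.imwrite('pics/w5.png',w['color'])
E
```

```text
t 20.83 tcp [ 0.5564 -0.1193  0.2765] gap 0.0652 gf 0.0 F [-0.09 -0.16  0.14]
can_center [ 0.5297 -0.3547  0.0833] 0.96 [  4.1 236.9 193.2]
can_center [ 0.6186 -0.341  -0.0025] 0.36 [ 90.5 211.8 279. ]
starch_can [ 0.5284 -0.3491  0.0054] 0.83 [  2.1 231.5 271.1]
starch_can [ 0.556  -0.1173  0.0361] 0.65 [ -0.6  -1.9 240.4]
stand_floor [0.4482 0.2577 0.0049] 0.95 [-156.2 -359.7  271.7]
rider_plate [0.5863 0.1209 0.1126] 0.87 [  -1.5 -242.   163.9]
pan_top [ 0.5554 -0.1144  0.044 ] 0.61 [ -1.6  -4.7 232.5]
can_center [ 0.344  -0.3086  0.0794] 0.92 [-186.   215.3  197.1]
can_center [ 0.5549 -0.1209  0.119 ] 0.68 [ -1.3   1.8 157.5]
can_center [4.402e-01 1.090e-01 2.000e-04] 0.45 [-144.8 -211.3  276.4]
starch_can [ 0.5262 -0.3578 -0.001 ] 0.98 [  1.  240.4 277.5]
starch_can [ 0.3453 -0.3066  0.004 ] 0.78 [-185.   213.1  272.5]
starch_can [ 0.5536 -0.1157  0.0447] 0.57 [ -3.2  -3.2 231.8]
stand_floor [0.4484 0.2568 0.0042] 0.7 [-155.9 -358.9  272.4]
rider_plate [0.5851 0.122  0.1101] 0.58 [  -2.8 -243.   166.4]
```

View pics/w5.png

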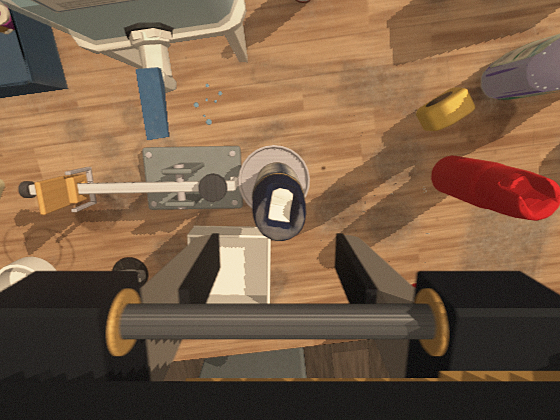

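The can stands upright on the level pan, centred between the fingers at (280,205), and the plate is beyond the posts at (60,195). I'll descend and grip.

>>> {"name": "step_arm", "arguments": {"targets": [{"dx": -1,"dy": 0,"dz": 0,"yaw": 0},{"dx": -1,"dy": 0,"dz": 5,"yaw": 0},{"dx": -1,"dy": 0,"dz": 15,"yaw": 0},{"dx": -1,"dy": 0,"dz": 35,"yaw": 0},{"dx": -1,"dy": 0,"dz": 65,"yaw": 0},{"dx": -1,"dy": 0,"dz": 95,"yaw": 0},{"dx": -1,"dy": 0,"dz": 115,"yaw": 0},{"dx": -1,"dy": 0,"dz": 126,"yaw": 0},{"dx": -1,"dy": 0,"dz": 126,"yaw": 0}]}}

```text
time_s: 22.18
tcp_pos: [0.5537, -0.118, 0.1476]
tool_rot: [0.998, -0.064, -0.002, -0.0]
ft_force: [-0.1, 0.9, 0.5]
finger_gap: 0.0918
grip_force: 0.0
```

>>> {"name": "step_arm", "arguments": {"targets": [{"dx": 0,"dy": 0,"dz": 0,"yaw": 0},{"dx": 0,"dy": 0,"dz": 0,"yaw": 0},{"dx": 0,"dy": 0,"dz": 0,"yaw": 0},{"dx": 0,"dy": 0,"dz": 0,"yaw": 0},{"dx": 0,"dy": 0,"dz": 0,"yaw": 0},{"dx": 0,"dy": 0,"dz": 0,"yaw": 0},{"dx": 0,"dy": 0,"dz": 0,"yaw": 0},{"dx": 0,"dy": 0,"dz": 0,"yaw": 0}], "grip": 255, "force": 12}}

```text
time_s: 22.85
tcp_pos: [0.5557, -0.1185, 0.1508]
tool_rot: [0.998, -0.064, 0.0, 0.0]
ft_force: [-0.2, -0.6, 0.3]
finger_gap: 0.0457
grip_force: 12.0
```

>>> {"name": "step_arm", "arguments": {"targets": [{"dx": 0,"dy": 0,"dz": -8,"yaw": 0},{"dx": 0,"dy": 0,"dz": -25,"yaw": 0},{"dx": 0,"dy": 0,"dz": -60,"yaw": 0},{"dx": -5,"dy": 0,"dz": -95,"yaw": 0},{"dx": -25,"dy": 0,"dz": -110,"yaw": 0},{"dx": -55,"dy": -10,"dz": -110,"yaw": 0},{"dx": -80,"dy": -40,"dz": -110,"yaw": 0},{"dx": -100,"dy": -75,"dz": -110,"yaw": 0},{"dx": -115,"dy": -112,"dz": -110,"yaw": 0},{"dx": -125,"dy": -150,"dz": -110,"yaw": 0},{"dx": -132,"dy": -188,"dz": -110,"yaw": 0},{"dx": -138,"dy": -226,"dz": -110,"yaw": 0}]}}

```text
time_s: 23.85
tcp_pos: [0.4466, 0.1251, 0.2613]
tool_rot: [0.998, -0.064, 0.0, -0.0]
ft_force: [1.2, 0.1, -1.7]
finger_gap: 0.0458
grip_force: 12.0
```

>>> {"name": "step_arm", "arguments": {"targets": [{"dx": -5,"dy": -38,"dz": 0,"yaw": 0},{"dx": -9,"dy": -75,"dz": 0,"yaw": 0},{"dx": -13,"dy": -108,"dz": 0,"yaw": 0},{"dx": -16,"dy": -127,"dz": 10,"yaw": 0},{"dx": -16,"dy": -133,"dz": 40,"yaw": 0},{"dx": -16,"dy": -133,"dz": 65,"yaw": 0},{"dx": -16,"dy": -133,"dz": 80,"yaw": 0},{"dx": -16,"dy": -133,"dz": 90,"yaw": 0},{"dx": -16,"dy": -133,"dz": 90,"yaw": 0}]}}

```text
time_s: 24.6
tcp_pos: [0.4476, 0.2568, 0.1689]
tool_rot: [0.998, -0.064, -0.001, 0.001]
ft_force: [-0.5, -1.0, -2.4]
finger_gap: 0.046
grip_force: 12.0
```

```bash
python3 - <<'E'
from h import *
s=st()
w=robot.get_image('wrist');im=robot.get_image('side');sc=robot.get_image('scene')
for q in (w,im,sc):
  for t in ['starch_can','can_center','stand_floor','rider_plate']:
    for d in robot.spot_point(q,t)[:4]:
      if d['centre'][1]>0: print(t,np.round(d['centre'],4),round(d['p'],2),loc(d['centre'],s))
cv2.imwrite('pics/w6.png',np.hstack([w['color'], cv2.resize(im['color'][180:390,180:340],(240,420))]))
E
```

```text
t 24.6 tcp [0.4476 0.2568 0.1689] gap 0.046 gf 11.96 F [-0.48 -0.98 -2.38]
starch_can [0.4483 0.2579 0.057 ] 0.89 [  0.9  -1.4 111.9]
can_center [ 4.379e-01  1.166e-01 -1.000e-04] 0.2 [  8.8 139.9 169.2]
stand_floor [0.4508 0.261  0.0057] 0.65 [  3.1  -4.9 163.2]
starch_can [0.4466 0.2594 0.0626] 0.84 [ -1.   -2.7 106.3]
can_center [0.4457 0.2572 0.1378] 0.78 [-1.8 -0.3 31.1]
stand_floor [0.4465 0.259  0.0039] 0.6 [ -0.9  -2.4 165. ]
rider_plate [0.5836 0.1256 0.0971] 0.78 [151.9 112.6  71.6]
starch_can [0.4494 0.262  0.0614] 0.55 [  1.5  -5.6 107.5]
can_center [0.4485 0.2594 0.1394] 0.59 [ 0.7 -2.8 29.5]
stand_floor [0.4528 0.2595 0.007 ] 0.76 [  5.3  -3.7 161.9]
stand_floor [0.4389 0.1119 0.0021] 0.62 [ 10.4 144.4 167. ]
rider_plate [0.5882 0.1231 0.0907] 0.55 [156.8 114.5  78. ]
```

View pics/w6.png

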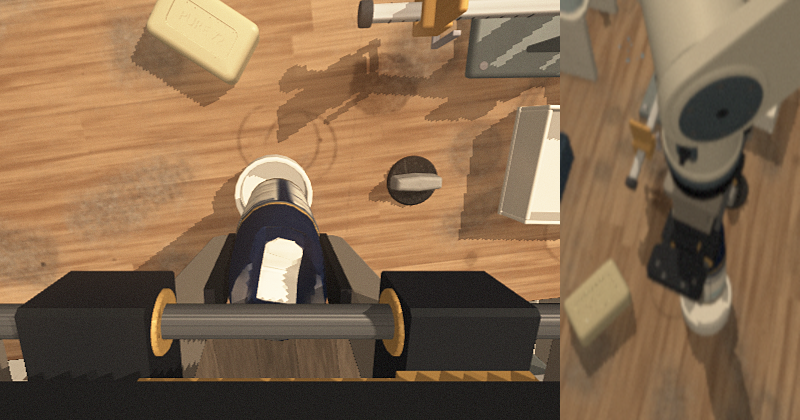

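The wrist view shows the can base over the stand, with the ring centre at (274,195) and the can at about (280,195), so about 2 mm of correction. I'll lower it in.

>>> {"name": "step_arm", "arguments": {"targets": [{"dx": 2,"dy": -2,"dz": 10,"yaw": 0},{"dx": 2,"dy": -2,"dz": 22,"yaw": 0},{"dx": 2,"dy": -2,"dz": 30,"yaw": 0},{"dx": 2,"dy": -2,"dz": 36,"yaw": 0},{"dx": 2,"dy": -2,"dz": 42,"yaw": 0},{"dx": 2,"dy": -2,"dz": 47,"yaw": 0},{"dx": 2,"dy": -2,"dz": 51,"yaw": 0},{"dx": 2,"dy": -2,"dz": 54,"yaw": 0},{"dx": 2,"dy": -2,"dz": 54,"yaw": 0}]}}

```text
time_s: 26.1
tcp_pos: [0.4508, 0.259, 0.1161]
tool_rot: [0.998, -0.064, -0.0, 0.0]
ft_force: [0.2, -1.1, -2.0]
finger_gap: 0.0458
grip_force: 12.0
```

>>> {"name": "step_arm", "arguments": {"targets": [{"dx": 0,"dy": 0,"dz": 0.7,"yaw": 0},{"dx": 0,"dy": 0,"dz": 1.4,"yaw": 0},{"dx": 0,"dy": 0,"dz": 2,"yaw": 0},{"dx": 0,"dy": 0,"dz": 2,"yaw": 0}]}}

```text
time_s: 26.43
tcp_pos: [0.4514, 0.2593, 0.115]
tool_rot: [0.998, -0.064, 0.0, -0.0]
ft_force: [0.5, -0.2, 0.2]
finger_gap: 0.0455
grip_force: 12.0
```

>>> {"name": "step_arm", "arguments": {"targets": [{"dx": 0,"dy": 0,"dz": 1,"yaw": 0},{"dx": 0,"dy": 0,"dz": 1,"yaw": 0}]}}

```text
time_s: 26.6
tcp_pos: [0.4519, 0.2597, 0.1148]
tool_rot: [0.998, -0.064, 0.001, -0.001]
ft_force: [-1.9, -0.6, 9.3]
finger_gap: 0.046
grip_force: 12.2
```

>>> {"name": "step_arm", "arguments": {"targets": [{"dx": 0,"dy": 0,"dz": 0,"yaw": 0},{"dx": 0,"dy": 0,"dz": 0,"yaw": 0},{"dx": 0,"dy": 0,"dz": 0,"yaw": 0},{"dx": 0,"dy": 0,"dz": 0,"yaw": 0},{"dx": 0,"dy": 0,"dz": 0,"yaw": 0},{"dx": 0,"dy": 0,"dz": 0,"yaw": 0},{"dx": 0,"dy": 0,"dz": -10,"yaw": 0},{"dx": 0,"dy": 0,"dz": -40,"yaw": 0},{"dx": 0,"dy": 0,"dz": -80,"yaw": 0},{"dx": 0,"dy": 0,"dz": -120,"yaw": 0},{"dx": 0,"dy": 0,"dz": -140,"yaw": 0},{"dx": 0,"dy": 0,"dz": -140,"yaw": 0}], "grip": 0}}

```text
time_s: 27.6
tcp_pos: [0.4535, 0.2605, 0.2596]
tool_rot: [0.998, -0.064, 0.004, -0.002]
ft_force: [1.3, 1.3, 0.2]
finger_gap: 0.0918
grip_force: 0.0
```

```bash
python3 - <<'E'
from h import *
s=st()
w=robot.get_image('wrist');im=robot.get_image('side')
for q in (w,im):
  for t in ['starch_can','can_center','stand_floor','rider_plate']:
    for d in robot.spot_point(q,t)[:4]:
      if d['centre'][1]>0: print(t,np.round(d['centre'],4),round(d['p'],2))
cv2.imwrite('pics/w7.png',np.hstack([w['color'], cv2.resize(im['color'][180:390,180:340],(240,420))]))
E
```

```text
t 27.6 tcp [0.4535 0.2605 0.2596] gap 0.0918 gf 0.0 F [1.3  1.27 0.19]
starch_can [0.4491 0.2611 0.0018] 0.64
rider_plate [0.5855 0.1237 0.0981] 0.87
starch_can [0.4468 0.2637 0.0034] 0.82
can_center [0.4487 0.2599 0.0865] 0.89
stand_floor [0.4483 0.2548 0.0075] 0.67
rider_plate [0.5855 0.1289 0.0959] 0.75
```

View pics/w7.png

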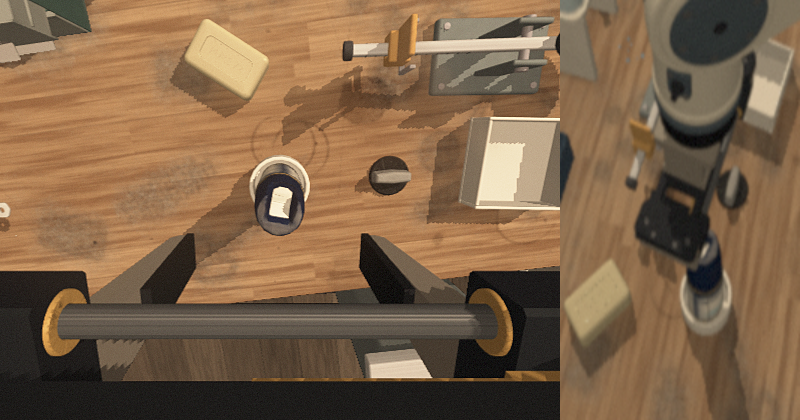

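The can stands upright in the round stand at (280,190), the hand is clear and the rider is out on the beam, so I'm handing in.

```bash
python3 -c "
from rig import robot; print(robot.hand_in())"
```

```text
the job is handed in; nothing more can be done
None
```

The starch can weighed as full enough: the beam settled level with the sliding weight at about 77 mm, beyond the index posts at 65 mm. I stood it upright in the round stand and handed the job in at about 28 s; the rig returned no verdict.

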